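# Make up a kit by weight: module on edge on the spring scale

## Robot

A 6-joint arm with a two-finger parallel gripper is mounted at the origin on the work surface. World frame = base frame: x ahead of the robot, y to its left, z up, the work surface at z = 0. Lengths are in m, angles in rad, forces in N, time in s.
With the tool pointing down it reaches from about 0.35 to 0.725 m from the base axis. Payload 4.3 kg.
Tool frame: the origin (TCP) lies between the finger pads; the fingertips stand 19 mm ahead of it and the grasp point (between the pads) is the TCP; z points along the fingers, x is the direction in which the jaws open and shut, and the axes are right-handed (so a half turn about z gives the same grasp; the last joint's range is limited). The gripper opens to 85 mm and grips with 20 to 120 N. Pads are 22 mm wide; open, the fingers measure 114 mm over their backs; the gripper's body (76 mm by 85 mm) begins 54 mm behind the grasp point. The pads swing forward as they close: fully open they stand 13 mm farther back than shut.
Start: joints at [-1.264, 0.377, 0.081, 1.274, 0, 1.46], TCP at [0.233, -0.526, 0.25] pointing down, gripper open.
Joint ranges: [-2.72, 2.72], [-0.84, 1.66], [-1.02, 1.22], [-1.77, 2.12], [-1.37, 1.28], [-3.14, 3.14]. Speed limits (rad/s): [2.57, 2.57, 3.14, 3.14, 3.14, 3.14].

## Interface

Orientations are given as a unit quaternion [x, y, z, w].
In Python, from rig import r gives the robot as it stands.
- The arm moves only by the shell command python3 -m inch 'ROWS' [FORCE]. ROWS is JSON, a list of rows, each an object with "hand": the closure in counts, from 0 (fully open) to 255 (shut); "slide": the shift along the world's x, y, z in m, a list of three; "rot": the turn, a rotation vector about the world's x, y, z in rad, a list of three. A call has 1 to 8 rows; each row is the pose to reach, as a shift and turn from the pose commanded when the call began; what a row does not reach only later rows make up. A row lasts 1/10 s, in which the tool goes at most 50 mm and 8.59 degrees, less where a joint would pass 70% of its speed; a pose out of reach is approached as far as the arm can. A call with a gripper value outside its range is refused whole. The fingers move at their own pace and stop on an object; FORCE is the grip in N (left out, the last holds). Time passes only in rows, so rows that repeat a pose let the fingers close. It gives the time, the measured TCP pose, the force and the opening at its end, in the units of the state.
- r.read_state(): the state, without advancing time (a new reading comes with each control period).
- r.read_camera(name): name is "side" or "top" or "wrist"; returns a dict with "frame" (480x640x3 uint8, red, green, blue), "vfov" (degrees; the focal length in pixels is half the picture's height over the tangent of half this angle, whatever the lens; pixels are square), "cx", "cy" (the principal point, pixels), "R" (3x3) and "t" (3): a world point X has camera coordinates R X + t; the wrist camera has in their place "hand_eye" (4x4, takes a point from camera to tool coordinates, whose origin is the TCP and whose axes are the tool frame's). Camera axes: x right, y down, z forward; pixel columns grow to the right and rows downward; lengths in m; the calibration is good to about 2 mm. A picture is of the moment at which its call begins: read the wrist's pose just before it. There is no depth.
- r.close_job(): hands the job in, once; it reports no verdict.
The state is a dict: "t": time; "joint_positions": joint angles; "qvel": joint speeds; "effort": joint torques, N m; "eef_pos": TCP position; "eef_rot": TCP orientation; "contact_force": force on the tool from outside, world axes, zero at the start; "moment": the same for the moment, N m; "width": finger opening in m.
Only numpy, scipy, OpenCV 4.12 (cv2) and the standard library are available. Lean on these libraries where they do the work, as an engineer would, in place of code of your own. Each camera call takes 0.05 s, during which the arm holds its last target. There are 200 camera calls.

## Task

Lift the flat grey module off its sloping rack and stand it gently upright on its long thin edge on the black rubber strip of the spring scale's pan, lined up with the strip, and let go. Then set bright metal connectors, one at a time, on the bare front part of the pan until its red pointer rests inside the green band; leave the spare connectors where they are and do not disturb the black caps or anything else on the bench.

Things in the scene. Friction and masses are not known exactly. Their poses are not given: they have to be found in the camera images.
- module_c (a point): Flat grey rigid slab, 24 mm thick (x), 120 wide (y), 100 tall (z), 240 to 360 g. This point is its centre; z points away from the long thin edge it must stand on. At the start it lies back on the rack, z 40 degrees from vertical, top leaning to about +y (the robot's left), screwed face (x) upward. The upper third of both broad faces is free to be gripped across the thickness, along the slab's own plane.
- rack: Fixed aluminium rack; origin on the bench; base 6 mm thick, x -40 to +85 mm, y +-70 mm. Two sloping rails at y = +-50 mm, 12 mm wide (88 mm clear between), carry the module's lower face up to 68 mm from its lower edge; a 10 mm ledge carries that edge, its middle at x = +50, z = 30 mm. The module's top leans to -x.
- pan_strip (a point): Centre of the black rubber strip (44 mm in x, 140 in y) on top of the scale's steel pan; the module's width goes along y. The pan is a flat plate without rim, 190 x 150 mm, top 75 mm above the bench when empty; it stays level and sinks on a spring, this point with it. The strip lies 45 mm behind (+x) the pan's centre; just beyond the pan (+x) stands a white gauge post 94 mm high.
- pan_front (a point): Centre of the bare front part of the same pan's top face, 45 mm in front of the pan's centre and 90 mm in front of the strip's centre (-x). The bare part spans x -50 to +68 mm and y -75 to +75 mm about this point. It sinks with the pan.
- pan (a joint): How far the pan and its red pointer have sunk (m): 0 empty, stop at 0.055. It does not move for the first 1.8 N of load, then sinks 12.5 mm per N (80 N/m), damped, settling within about 1 s. The green band is 0.0235 to 0.0355. The module alone sinks it 6 to 22 mm, each connector about 8.5 to 11 mm more.
- conn1_c (a point): One of four identical bright nickel-plated metal connectors, an upright cylinder 28 mm in diameter and 40 mm tall with a small black disc on top, 70 to 90 g, standing on the bench. This point is its centre, half-way up (20 mm above its foot).
- conn2_c (a point): One of four identical bright nickel-plated metal connectors, an upright cylinder 28 mm in diameter and 40 mm tall with a small black disc on top, 70 to 90 g, standing on the bench. This point is its centre, half-way up (20 mm above its foot).
- conn3_c (a point): One of four identical bright nickel-plated metal connectors, an upright cylinder 28 mm in diameter and 40 mm tall with a small black disc on top, 70 to 90 g, standing on the bench. This point is its centre, half-way up (20 mm above its foot).
- conn4_c (a point): One of four identical bright nickel-plated metal connectors, an upright cylinder 28 mm in diameter and 40 mm tall with a small black disc on top, 70 to 90 g, standing on the bench. This point is its centre, half-way up (20 mm above its foot).
- cap1: Bystander: small black plastic end cap, stepped, 26 mm in diameter, 30 mm tall, standing among the connectors. Origin: centre of its underside.
- cap2: Bystander: small black plastic end cap, stepped, 26 mm in diameter, 30 mm tall, standing among the connectors. Origin: centre of its underside.
- spool: Bystander: blue spool 60 mm in diameter, 45 mm tall, beyond the connectors. Origin: centre of its underside.
- mug: Bystander: pink mug, 76 mm in diameter, 95 mm tall. Origin: centre of its underside.
- driver: Bystander: red-handled screwdriver about 200 mm long, lying across in front of the robot. Origin: its underside, about mid-length.
- jbox: Bystander: grey junction box 100 x 80 x 50 mm. Origin: centre of its underside.
- flux: Bystander: white bottle with red cap, 50 mm in diameter, 110 mm tall. Origin: centre of its underside.
Mind the look-alikes: they are no part of the job. What is shaped like the part that bears conn3_c but blue or brown is not meant.

How it is judged:
By the outcome, as a careful person would: the job done as asked, in the order asked, and still so for the second after the job is handed in, with the robot touching nothing.
It also fails if it takes over 72 s, if anything falls off the work surface, if the arm or the gripper's body presses on something with over 40 N, if the wrist force passes 120 N, or if a joint passes its speed limit or range.

## Working session

There is one attempt and no reset: what is moved stays moved. The work goes in short steps, Python scripts to look and compute and a shell command to move; the robot and the scene stay as the last step left them, time stands still between calls to the robot, and variables do not carry over. Pictures are saved under pics/ and viewed, about 8 in all and at most 12, crops included, and the job is handed in when it is done.

```bash
ls; mkdir -p pics
cat > h.py <<'E'
import numpy as np, cv2
from rig import r
from scipy.spatial.transform import Rotation as Ro
def cam(n,save=None):
    s=r.read_state(); c=r.read_camera(n); f=c["frame"]
    if save: cv2.imwrite(f"pics/{save}.png",cv2.cvtColor(f,cv2.COLOR_RGB2BGR))
    fl=240/np.tan(np.radians(c["vfov"])/2)
    K=np.array([[fl,0,c["cx"]],[0,fl,c["cy"]],[0,0,1]])
    if "hand_eye" in c:
        T=np.eye(4);T[:3,:3]=Ro.from_quat(s["eef_rot"]).as_matrix();T[:3,3]=s["eef_pos"]
        W=np.linalg.inv(T@np.array(c["hand_eye"]));R,t=W[:3,:3],W[:3,3]
    else: R,t=np.array(c["R"]),np.array(c["t"]).ravel()
    return dict(f=f,K=K,R=R,t=t)
def ray(c,u,v):
    d=c["R"].T@np.linalg.inv(c["K"])@np.array([u,v,1.]); o=-c["R"].T@c["t"]; return o,d
def onz(c,u,v,z):
    o,d=ray(c,u,v); return o+d*(z-o[2])/d[2]
def proj(c,X):
    p=c["K"]@(c["R"]@np.asarray(X,float)+c["t"]); return p[:2]/p[2]
E
python3 - <<'E'
from h import *
import pickle
o={}
for n in ("top","side","wrist"):
    o[n]=cam(n,n+"0"); c=o[n]; print(n,c["K"][0,0],c["K"][:2,2],-c["R"].T@c["t"],c["R"][2])
pickle.dump(o,open("c0.pkl","wb"))
print(r.read_state())
E
```

```text
pics
top 596.0690658809309 [320.23521518 249.85664186] [ 0.4826656  -0.08591564  1.14729904] [ 0.09068318 -0.01407884 -0.99578027]
side 440.23101218411045 [317.2011332  242.48767278] [0.38182425 0.68223891 0.58746593] [ 0.21251771 -0.81653939 -0.53674915]
wrist 421.7625806815673 [324.28520464 238.15281371] [ 0.29676476 -0.49824423  0.372286  ] [-0.24716875 -0.10899776 -0.96282246]
{'t': 0.15, 'joint_positions': array([-1.26431376e+00,  3.77900337e-01,  7.99814935e-02,  1.27439359e+00,
       -1.94067588e-05,  1.46051180e+00]), 'qvel': array([ 0.0019343 , -0.00117138,  0.0041246 , -0.00080764, -0.00059549,
        0.00151054]), 'effort': array([ 7.33089055e-04, -4.64036107e+01,  2.70170581e+01,  1.39012275e-02,
       -8.59070110e-05,  1.38737167e-05]), 'eef_pos': array([ 0.23263638, -0.52534864,  0.24959145]), 'eef_rot': array([ 8.38094745e-01, -5.45524174e-01, -5.92102803e-04, -4.73447790e-04]), 'contact_force': array([-0.12860598, -0.47545313,  0.29267719]), 'moment': array([-0.05275954,  0.00749066,  0.00152075]), 'width': 0.08562238413584464}
```

View pics/top0.png

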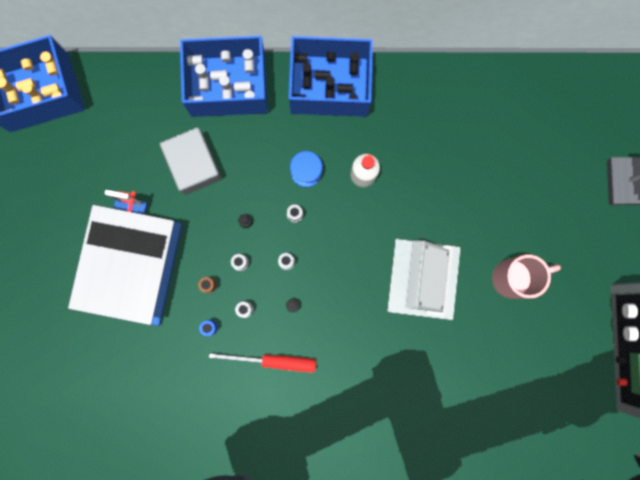

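View pics/side0.png

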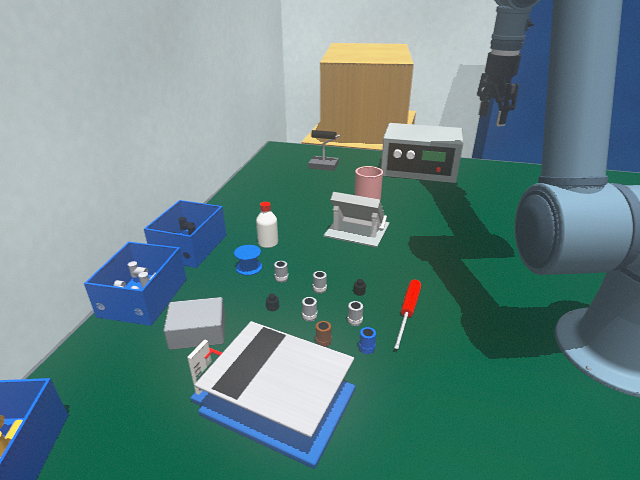

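Top picture: the connectors are at (295,213), (239,262), (286,261) and (244,309). Look-alikes to avoid are the brown ring (207,285), the blue ring (207,328) and the caps (245,221), (293,305). The rack with the module is at (425,280); the pan is at (125,265), strip at (126,240). One close crop to check the choice and the corners.

Run:
```python
from h import *
import pickle
o=pickle.load(open("c0.pkl","rb"))
f=o["top"]["f"][:,:,::-1]
a=cv2.resize(f[230:330,380:470],None,fx=4.4,fy=4.4,interpolation=cv2.INTER_CUBIC)[:440,:396]
b=cv2.resize(f[190:340,60:190],None,fx=2.95,fy=2.95,interpolation=cv2.INTER_CUBIC)
c=cv2.resize(f[195:345,195:310],None,fx=2.95,fy=2.95)
# layout
H=np.zeros((600,800,3),np.uint8); H[:440,:396]=a; b=b[:442,:383]; H[:b.shape[0],400:400+b.shape[1]]=b
cv2.imwrite("pics/crop1.png",H)
g=o["side"]["f"][:,:,::-1]
d=cv2.resize(g[170:260,310:410],None,fx=4,fy=4,interpolation=cv2.INTER_CUBIC)
e=cv2.resize(g[250:340,220:390],None,fx=2.3,fy=2.3,interpolation=cv2.INTER_CUBIC)
H=np.zeros((600,800,3),np.uint8);H[:360,:400]=d;H[:e.shape[0],405:405+e.shape[1]]=e
c=cv2.resize(f[195:345,195:310],None,fx=2.4,fy=2.4,interpolation=cv2.INTER_CUBIC)
H[230:230+c.shape[0],410:410+c.shape[1]]=c
cv2.imwrite("pics/crop2.png",H)
c=o["top"]
for n,u,v,z in [("c1",295,212.5,.04),("c2",239,261.5,.04),("c3",286,260.5,.04),("c4",244,309,.04),("br",207,284,.04),("bl",207,327.5,.04),("cap1",245.5,220.5,.03),("cap2",293,305,.03),("spool",306,168,.045),("flux",367,163,.11),("mug",522,277,.095)]:
    print(n,onz(c,u,v,z).round(4))
for u,v in [(88,222),(166,237),(163,258),(86,244),(94,206),(181,221),(153,323),(70,308)]: print((u,v),onz(c,u,v,.075).round(4))
```

```text
c1 [ 0.6539 -0.0544  0.04  ]
c2 [0.562  0.0495 0.04  ]
c3 [ 0.5637 -0.0378  0.04  ]
c4 [0.4741 0.0394 0.04  ]
br [0.5203 0.1082 0.04  ]
bl [0.4404 0.1071 0.04  ]
cap1 [0.6403 0.0392 0.03  ]
cap2 [ 0.4812 -0.0506  0.03  ]
spool [ 0.7376 -0.0752  0.045 ]
flux [ 0.7317 -0.1839  0.11  ]
mug [ 0.5296 -0.4586  0.095 ]
(88, 222) [0.6314 0.3179 0.075 ]
(166, 237) [0.604  0.1771 0.075 ]
(163, 258) [0.566  0.1817 0.075 ]
(86, 244) [0.5915 0.3202 0.075 ]
(94, 206) [0.6606 0.308  0.075 ]
(181, 221) [0.6331 0.1506 0.075 ]
(153, 323) [0.45   0.1969 0.075 ]
(70, 308) [0.477  0.3447 0.075 ]
```

View pics/crop1.png

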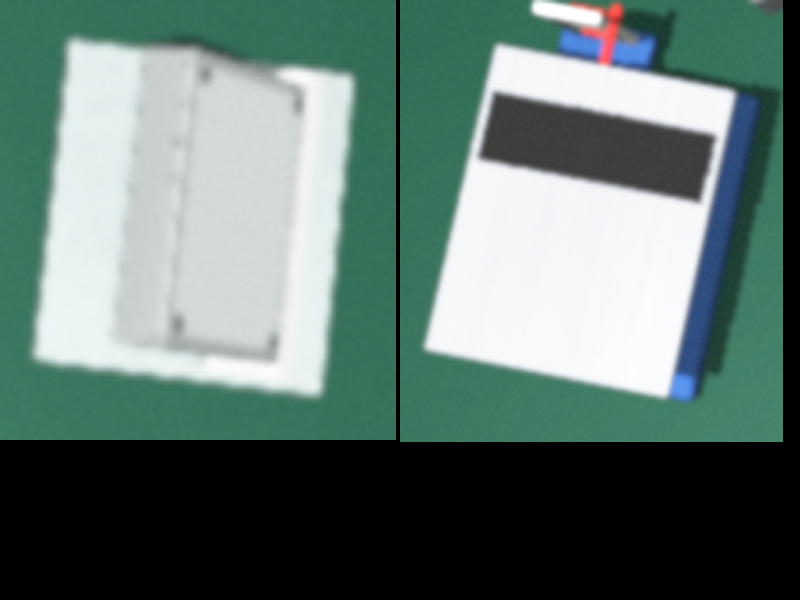

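View pics/crop2.png

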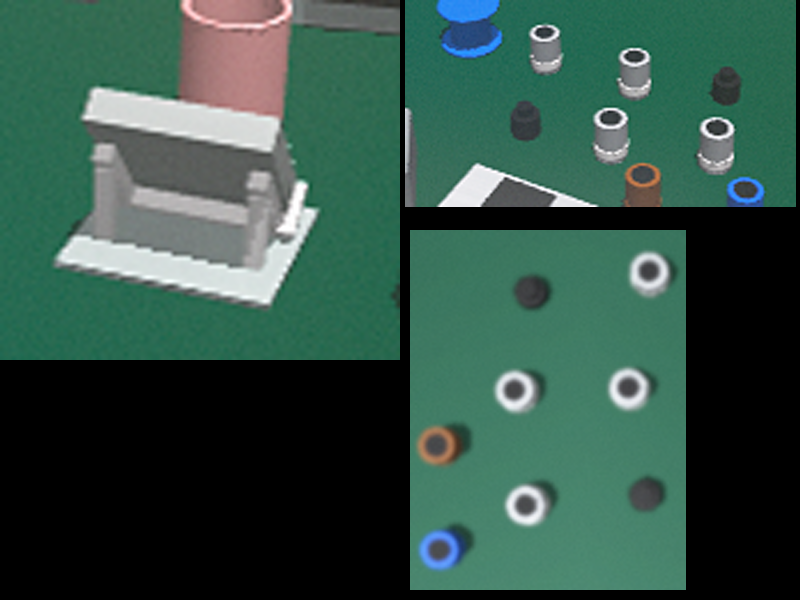

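The crops confirm four bright metal connectors. The brown and blue ones and the black caps are distinct. The module's screwed face looks to the image right (world -y), and its corners are visible. Next, fit the rack and pan poses.

```bash
cat > fit.py <<'E'
from h import *
import pickle
from scipy.optimize import least_squares
s=np.radians(40)
zm=np.array([-np.sin(s),0,np.cos(s)]);xm=np.array([np.cos(s),0,np.sin(s)])
def modpts(edge=(.05,.03)):
    e=np.array([edge[0],0,edge[1]]);ym=np.array([0,1,0])
    return {(a,b,c):e+xm*.012*a+ym*.06*b+zm*.1*c for a in(-1,1) for b in(-1,1) for c in(0,1)}
def place(p,X): 
    c,q=np.cos(p[2]),np.sin(p[2]); return np.array([p[0]+c*X[0]-q*X[1],p[1]+q*X[0]+c*X[1],X[2]])
def fit(c,P,U,p0):
    return least_squares(lambda p:np.ravel([proj(c,place(p,X))-u for X,u in zip(P,U)]),p0)
E
python3 - <<'E'
from fit import *
o=pickle.load(open("c0.pkl","rb"));c=o["top"]
A=lambda u,v:np.array([380+(u)/4.4,230+v/4.4])
base=[[-.04,-.07,.006],[.085,-.07,.006],[.085,.07,.006],[-.04,.07,.006]]
# rack x -> world -y; rack y -> world +x (image up)
U=[A(33,360),A(322,395),A(354,75),A(68,38)]
f=fit(c,base,U,[.5,-.28,-1.6]);print("rack",f.x,np.degrees(f.x[2]),f.fun.round(1))
M=modpts()
for k,u in {(1,1,1):(199,47),(1,-1,1):(167,352),(1,1,0):(304,90),(1,-1,0):(278,360)}.items():
    print(k,(proj(c,place(f.x,M[k]))-A(*u)).round(1))
ks=[(1,1,1),(1,-1,1),(1,1,0),(1,-1,0)]
g=fit(c,[M[k] for k in ks],[A(199,47),A(167,352),A(304,90),A(278,360)],f.x);print("mod",g.x,np.degrees(g.x[2]),g.fun.round(1))
S=lambda u,v:np.array([310+u/4,170+v/4])
for k,u in {(1,1,1):(95,88),(1,-1,1):(280,120),(-1,1,1):(83,118),(-1,-1,1):(275,150)}.items():
    print("side",k,(proj(o["side"],place(f.x,M[k]))-S(*u)).round(1))
for k,u in zip(base,[(268,305),(318,210),(0,0),(55,265)]): print("side",(proj(o["side"],place(f.x,k))-S(*u)).round(1))
# pan
B=lambda u,v:np.array([60+(u-400)/2.95,190+v/2.95])
pp=[[.095,.075,.075],[.095,-.075,.075],[-.095,-.075,.075],[-.095,.075,.075],[.067,.07,.076],[.067,-.07,.076],[.023,-.07,.076],[.023,.07,.076]]
h=fit(c,pp,[B(497,43),B(737,91),B(670,398),B(425,348),B(493,92),B(715,133),B(702,201),B(479,158)],[.55,.25,-.2]);print("pan",h.x,np.degrees(h.x[2]),h.fun.round(1))
print("strip",place(h.x,[.045,0,.075]),"front",place(h.x,[-.045,0,.075]))
p=f.x
C=place(p,modpts()[(1,1,0)]*0+np.array([.05,0,.03])+zm*.05)
d0=place([0,0,p[2]],zm);dx=place([0,0,p[2]],xm);dx[2]=xm[2]
print("centre",C,"zm",d0,"xm",dx)
R1=np.c_[dx,np.cross(-d0,dx),-d0]
R0=Ro.from_quat(r.read_state()["eef_rot"]).as_matrix()
print("rotvec",Ro.from_matrix(R1@R0.T).as_rotvec(),"yaw only",Ro.from_matrix(R0).as_euler("zyx"))
print("grip",C+.034*d0, "pre",C+.16*d0)
E
```

```text
rack [ 0.53272218 -0.27904205 -1.69517381] -97.12630458889063 [ 0.3 -0.3 -0.4 -0.2 -0.3  0.   0.4  0.5]
(1, 1, 1) [-1.5 -0.2]
(1, -1, 1) [-1.5 -1. ]
(1, 1, 0) [ 1.  -1.4]
(1, -1, 0) [0.4 1.1]
mod [ 0.53194727 -0.27979223 -1.69130051] -96.90438114072603 [-1.2  0.3 -0.9 -0.5  1.3 -1.1  0.9  1.4]
side (1, 1, 1) [-1.2 -2.2]
side (1, -1, 1) [-0.  -2.3]
side (-1, 1, 1) [-0.8 -1. ]
side (-1, -1, 1) [-1.2 -0.7]
side [ 0.1 -2.1]
side [-0.2 -1.9]
side [29.7 41.5]
side [-0.2 -2.9]
pan [ 0.55520734  0.25528725 -0.19432155] -11.133804826511232 [-0.2  0.1 -0.3 -0.3 -0.3 -0.5  0.1  0.3  0.1 -1.   1.  -0.   0.2  0.8
 -0.6  0.5]
strip [0.59936039 0.24659771 0.075     ] front [0.51105429 0.2639768  0.075     ]
centre [ 0.53050644 -0.2967647   0.06830222] zm [0.07974233 0.63782213 0.76604444] xm [-0.09503321 -0.76012682  0.64278761]
rotvec [-0.70043138 -0.10299048 -0.51872736] yaw only [ 1.15402956e+00 -4.75922084e-04 -3.14015305e+00]
grip [ 0.53321768 -0.27507875  0.09434773] pre [ 0.54326521 -0.19471316  0.19086933]
```

```bash
python3 -m inch '[{"hand":0,"slide":[0.314,0.357,-0.028],"rot":[-0.7,-0.103,-0.519]},{"hand":0,"slide":[0.314,0.357,-0.028],"rot":[-0.7,-0.103,-0.519]},{"hand":0,"slide":[0.314,0.357,-0.028],"rot":[-0.7,-0.103,-0.519]},{"hand":0,"slide":[0.314,0.357,-0.028],"rot":[-0.7,-0.103,-0.519]},{"hand":0,"slide":[0.314,0.357,-0.028],"rot":[-0.7,-0.103,-0.519]},{"hand":0,"slide":[0.314,0.357,-0.028],"rot":[-0.7,-0.103,-0.519]},{"hand":0,"slide":[0.314,0.357,-0.028],"rot":[-0.7,-0.103,-0.519]},{"hand":0,"slide":[0.314,0.357,-0.028],"rot":[-0.7,-0.103,-0.519]}]'
cat > go.py <<'E'
from fit import *
p=[.5334,-.2783,-1.6945]
if __name__=="__main__":
    C=place(p,np.array([.05,0,.03])+zm*.05)
    d0=place([0,0,p[2]],zm);dx=place([0,0,p[2]],xm)
    R1=np.c_[dx,np.cross(-d0,dx),-d0]
    s=r.read_state();R0=Ro.from_quat(s["eef_rot"]).as_matrix()
    print("d0",d0.round(4),"rv",Ro.from_matrix(R1@R0.T).as_rotvec().round(4))
    for k in(.2,.1,.034): print(k,(C+k*d0-s["eef_pos"]).round(4))
    print("in tool:",R1.T@(s["eef_pos"]-C), s["width"],s["t"])
E
python3 go.py
```

```text
t: 0.95
eef_pos: [0.4842, -0.2377, 0.2263]
eef_rot: [-0.622, 0.704, -0.226, -0.257]
contact_force: [1.0, -1.7, -0.2]
width: 0.0857
d0 [0.0793 0.6379 0.766 ] rv [ 0.0014 -0.0019 -0.0007]
0.2 [ 0.0628  0.0693 -0.0048]
0.1 [ 0.0549  0.0055 -0.0814]
0.034 [ 0.0497 -0.0366 -0.132 ]
in tool: [ 0.06168407  0.05382238 -0.15452172] 0.08568034256111332 0.95
```

```bash
python3 -m inch '[{"hand":0,"slide":[0.063,0.069,-0.005],"rot":[0,0,0]},{"hand":0,"slide":[0.063,0.069,-0.005],"rot":[0,0,0]},{"hand":0,"slide":[0.063,0.069,-0.005],"rot":[0,0,0]},{"hand":0,"slide":[0.063,0.069,-0.005],"rot":[0,0,0]}]'
python3 - <<'E'
from fit import *
w=cam("wrist","w1");pickle.dump(w,open("w1.pkl","wb"))
import go
M=modpts()
for k,X in M.items(): print(k,proj(w,place(go.p,X)).round(0))
im=cv2.imread("pics/w1.png")
cv2.imwrite("pics/w1b.png",im)
E
python3 go.py
```

```text
t: 1.35
eef_pos: [0.5459, -0.1823, 0.2218]
eef_rot: [-0.629, 0.699, -0.227, -0.253]
contact_force: [-0.9, -0.7, -0.4]
width: 0.0854
(-1, -1, 0) [300. 271.]
(-1, -1, 1) [291. 319.]
(-1, 1, 0) [300. 136.]
(-1, 1, 1) [290. 140.]
(1, -1, 0) [326. 271.]
(1, -1, 1) [326. 320.]
(1, 1, 0) [328. 136.]
(1, 1, 1) [329. 141.]
d0 [0.0793 0.6379 0.766 ] rv [-0.0057 -0.0004 -0.0162]
0.2 [ 0.0019  0.0145 -0.0005]
0.1 [-0.006  -0.0493 -0.0771]
0.034 [-0.0112 -0.0914 -0.1277]
in tool: [ 1.15010058e-02  1.33209288e-04 -1.91017436e-01] 0.08560639950768165 1.4
```

View pics/w1.png

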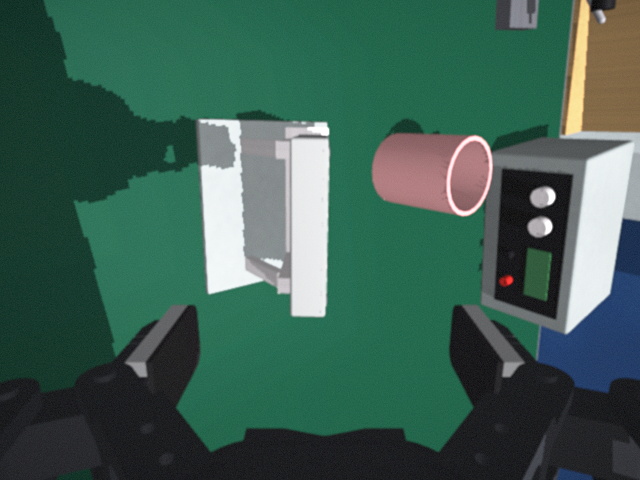

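The wrist view shows the module's top edge between (292,137) and (328,316), within 4 px of prediction. The only offset is about 2 mm along the width. Approaching along the slab plane.

```bash
python3 -m inch '[{"hand":0,"slide":[0.002,0.013,0],"rot":[-0.005,0,-0.015]},{"hand":0,"slide":[-0.003,-0.018,-0.04],"rot":[-0.005,0,-0.015]},{"hand":0,"slide":[-0.006,-0.05,-0.077],"rot":[-0.005,0,-0.015]},{"hand":0,"slide":[-0.006,-0.05,-0.077],"rot":[-0.005,0,-0.015]},{"hand":0,"slide":[-0.006,-0.05,-0.077],"rot":[-0.005,0,-0.015]},{"hand":0,"slide":[-0.006,-0.05,-0.077],"rot":[-0.005,0,-0.015]}]'
python3 go.py
```

```text
t: 2.0
eef_pos: [0.5401, -0.2331, 0.1471]
eef_rot: [-0.622, 0.704, -0.227, -0.255]
contact_force: [0.2, 0.3, -0.2]
width: 0.0854
d0 [0.0793 0.6379 0.766 ] rv [-0.0003  0.0027 -0.0008]
0.2 [0.007  0.0647 0.0744]
0.1 [-0.001   0.0009 -0.0022]
0.034 [-0.0062 -0.0412 -0.0527]
in tool: [ 0.00196346 -0.00107282 -0.1011945 ] 0.08538128518767224 2.0
```

```bash
python3 -m inch '[{"hand":0,"slide":[-0.003,-0.02,-0.026],"rot":[0,0,0]},{"hand":0,"slide":[-0.006,-0.041,-0.053],"rot":[0,0,0]},{"hand":0,"slide":[-0.006,-0.041,-0.053],"rot":[0,0,0]},{"hand":0,"slide":[-0.006,-0.041,-0.053],"rot":[0,0,0]}]'
python3 go.py
```

```text
t: 2.4
eef_pos: [0.5342, -0.2736, 0.0937]
eef_rot: [-0.623, 0.704, -0.227, -0.255]
contact_force: [0.4, 0.3, -0.3]
width: 0.0854
d0 [0.0793 0.6379 0.766 ] rv [-0.0005  0.0015 -0.0015]
0.2 [0.0128 0.1051 0.1279]
0.1 [0.0049 0.0413 0.0512]
0.034 [-0.0003 -0.0008  0.0007]
in tool: [-0.00106679 -0.00022407 -0.0339953 ] 0.08537280038106634 2.4
```

```bash
python3 -m inch '[{"hand":255,"slide":[0,0,0],"rot":[0,0,0]},{"hand":255,"slide":[0,0,0],"rot":[0,0,0]},{"hand":255,"slide":[0,0,0],"rot":[0,0,0]},{"hand":255,"slide":[0,0,0],"rot":[0,0,0]},{"hand":255,"slide":[0,0,0],"rot":[0,0,0]},{"hand":255,"slide":[0,0,0],"rot":[0,0,0]},{"hand":255,"slide":[0,0,0],"rot":[0,0,0]},{"hand":255,"slide":[0,0,0],"rot":[0,0,0]}]' 40
python3 go.py
```

```text
t: 3.2
eef_pos: [0.5345, -0.2741, 0.0937]
eef_rot: [-0.622, 0.704, -0.228, -0.256]
contact_force: [-0.2, 1.8, 5.2]
width: 0.0235
d0 [0.0793 0.6379 0.766 ] rv [ 0.0012  0.0022 -0.0016]
0.2 [0.0126 0.1057 0.1278]
0.1 [0.0047 0.0419 0.0512]
0.034 [-0.0006 -0.0002  0.0006]
in tool: [-0.0006285  -0.00052848 -0.03371848] 0.023456961504076473 3.2
```

```bash
python3 -m inch '[{"hand":255,"slide":[0,0.002,0.008],"rot":[0,0,0]},{"hand":255,"slide":[0,0.002,0.02],"rot":[0,0,0]},{"hand":255,"slide":[0,0.002,0.04],"rot":[0,0,0]},{"hand":255,"slide":[0,0.002,0.08],"rot":[0,0,0]},{"hand":255,"slide":[0,0.002,0.12],"rot":[0,0,0]},{"hand":255,"slide":[0,0.002,0.16],"rot":[0,0,0]},{"hand":255,"slide":[0,0.002,0.16],"rot":[0,0,0]},{"hand":255,"slide":[0,0.002,0.16],"rot":[0,0,0]}]'
python3 - <<'E'
from h import *
s=r.read_state();R0=Ro.from_quat(s["eef_rot"]).as_matrix()
print(s["contact_force"],s["width"],s["eef_pos"],s["joint_positions"].round(2))
a=-0.1943
for off in (0,np.pi):
    x=np.array([np.cos(a+off),np.sin(a+off),0]);z=np.array([0,0,-1.]);R1=np.c_[x,np.cross(z,x),z]
    print(Ro.from_matrix(R1@R0.T).as_rotvec())
# via: upright first with yaw of rack
a=-1.6945;x=np.array([np.cos(a),np.sin(a),0]);R1=np.c_[x,np.cross(z,x),z];print("upright",Ro.from_matrix(R1@R0.T).as_rotvec())
E
```

```text
t: 4.0
eef_pos: [0.5342, -0.2715, 0.2537]
eef_rot: [-0.623, 0.704, -0.227, -0.255]
contact_force: [-0.2, 0.3, -3.1]
width: 0.0233
[-0.18967281  0.28467077 -3.14718386] 0.02326057854289744 [ 0.53417792 -0.27154811  0.25368617] [-0.27  0.35 -0.14  0.97 -0.69  2.96]
[0.61638427 0.4507097  1.43363993]
[ 0.45923601 -0.62804473 -1.568757  ]
upright [ 6.91453280e-01 -8.24840518e-02 -6.42158050e-04]
```

Module held, and its weight reads about 3.1 N. Now carry it over to the strip and turn it upright.

```bash
python3 -m inch '[{"hand":255,"slide":[0.066,0.518,0],"rot":[0.616,0.451,1.434]},{"hand":255,"slide":[0.066,0.518,0],"rot":[0.616,0.451,1.434]},{"hand":255,"slide":[0.066,0.518,0],"rot":[0.616,0.451,1.434]},{"hand":255,"slide":[0.066,0.518,0],"rot":[0.616,0.451,1.434]},{"hand":255,"slide":[0.066,0.518,0],"rot":[0.616,0.451,1.434]},{"hand":255,"slide":[0.066,0.518,0],"rot":[0.616,0.451,1.434]},{"hand":255,"slide":[0.066,0.518,0],"rot":[0.616,0.451,1.434]},{"hand":255,"slide":[0.066,0.518,0],"rot":[0.616,0.451,1.434]}]'
cat > gp.py <<'E'
from h import *
import sys
def rep(xy,a=-.1943):
    s=r.read_state();R0=Ro.from_quat(s["eef_rot"]).as_matrix()
    x=np.array([np.cos(a),np.sin(a),0]);z=np.array([0,0,-1.]);R1=np.c_[x,np.cross(z,x),z]
    print("t",s["t"],"pos",s["eef_pos"].round(4),"dxy",(np.array(xy)-s["eef_pos"][:2]).round(4),"rv",Ro.from_matrix(R1@R0.T).as_rotvec().round(4),"F",s["contact_force"].round(2),"M",s["moment"].round(3),"w",s["width"].round(4),"j",s["joint_positions"].round(2))
if __name__=="__main__": rep([float(v) for v in sys.argv[1:3]],*[float(v) for v in sys.argv[3:]])
E
python3 gp.py .5998 .2462
```

```text
t: 4.8
eef_pos: [0.5826, 0.1268, 0.2503]
eef_rot: [0.956, -0.276, 0.063, 0.075]
contact_force: [1.5, -0.1, -2.5]
width: 0.0234Traceback (most recent call last):
  File "gp.py", line 7, in <module>
    if __name__=="__main__": rep([float(v) for v in sys.argv[1:3]],*[float(v) for v in sys.argv[3:]])
                             ~~~^^^^^^^^^^^^^^^^^^^^^^^^^^^^^^^^^^^^^^^^^^^^^^^^^^^^^^^^^^^^^^^^^^^^^
  File "gp.py", line 6, in rep
    print("t",s["t"],"pos",s["eef_pos"].round(4),"dxy",(np.array(xy)-s["eef_pos"][:2]).round(4),"rv",Ro.from_matrix(R1@R0.T).as_rotvec().round(4),"F",s["contact_force"].round(2),"M",s["moment"].round(3),"w",s["width"].round(4),"j",s["joint_positions"].round(2))
                                                                                                                                                                                                               ^^^^^^^^^^^^^^^^
AttributeError: 'float' object has no attribute 'round'
```

```bash
sed -i 's/s\["width"\].round(4)/round(float(s["width"]),4)/' gp.py; python3 -m inch '[{"hand":255,"slide":[0,0,0],"rot":[0,0,0]},{"hand":255,"slide":[0,0,0],"rot":[0,0,0]}]'; python3 gp.py .5998 .2462
```

```text
t: 5.0
eef_pos: [0.5831, 0.1254, 0.2502]
eef_rot: [0.955, -0.278, 0.064, 0.077]
contact_force: [0.0, -1.0, -3.6]
width: 0.0233
t 5.0 pos [0.5831 0.1254 0.2502] dxy [0.0167 0.1208] rv [0.166  0.1142 0.3715] F [ 0.   -1.01 -3.55] M [0.238 0.11  0.044] w 0.0233 j [ 0.2   0.39  0.09  1.22 -0.2   2.33]
```

```bash
python3 -m inch '[{"hand":255,"slide":[0.017,0.121,0],"rot":[0.166,0.114,0.371]},{"hand":255,"slide":[0.017,0.121,0],"rot":[0.166,0.114,0.371]},{"hand":255,"slide":[0.017,0.121,0],"rot":[0.166,0.114,0.371]},{"hand":255,"slide":[0.017,0.121,-0.03],"rot":[0.166,0.114,0.371]},{"hand":255,"slide":[0.017,0.121,-0.06],"rot":[0.166,0.114,0.371]},{"hand":255,"slide":[0.017,0.121,-0.07],"rot":[0.166,0.114,0.371]},{"hand":255,"slide":[0.017,0.121,-0.07],"rot":[0.166,0.114,0.371]},{"hand":255,"slide":[0.017,0.121,-0.07],"rot":[0.166,0.114,0.371]}]'; python3 gp.py .5998 .2462
python3 - <<'E'
from h import *
a=cam("wrist");b=cam("side")
H=np.zeros((480,800,3),np.uint8)
H[:,:400]=cv2.resize(a["f"][:,:,::-1],(400,300))[:0].reshape(0,400,3) if 0 else 0
H[:300,:400]=cv2.resize(a["f"][:,:,::-1],(400,300))
c=b["f"][240:480,160:400,::-1];H[:,:][0:400,400:800]=cv2.resize(c,(400,400))
cv2.imwrite("pics/pl1.png",H)
E
```

```text
t: 5.8
eef_pos: [0.6014, 0.2454, 0.1831]
eef_rot: [0.995, -0.099, 0.002, -0.001]
contact_force: [0.6, -0.9, -1.0]
width: 0.0239
t 5.8 pos [0.6014 0.2454 0.1831] dxy [-0.0016  0.0008] rv [-0.0025  0.0034  0.0034] F [ 0.58 -0.88 -1.03] M [-0.041 -0.032  0.01 ] w 0.0239 j [0.29 0.55 0.18 1.2  0.   2.06]
```

View pics/pl1.png

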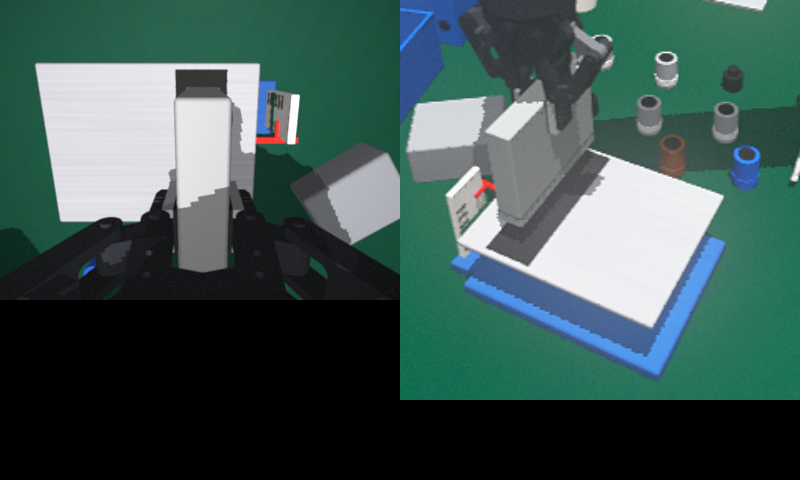

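Aligned upright just above the strip: in the wrist view the module's centre column is about 203 and the strip's about 201. Lowering slowly, watching the force.

```bash
python3 -m inch '[{"hand":255,"slide":[-0.001,0.001,-0.010],"rot":[-0.002,0.003,0.003]},{"hand":255,"slide":[-0.001,0.001,-0.016],"rot":[-0.002,0.003,0.003]},{"hand":255,"slide":[-0.001,0.001,-0.019],"rot":[-0.002,0.003,0.003]},{"hand":255,"slide":[-0.001,0.001,-0.021],"rot":[-0.002,0.003,0.003]},{"hand":255,"slide":[-0.001,0.001,-0.023],"rot":[-0.002,0.003,0.003]},{"hand":255,"slide":[-0.001,0.001,-0.025],"rot":[-0.002,0.003,0.003]},{"hand":255,"slide":[-0.001,0.001,-0.027],"rot":[-0.002,0.003,0.003]},{"hand":255,"slide":[-0.001,0.001,-0.027],"rot":[-0.002,0.003,0.003]}]'; python3 gp.py .5998 .2462
python3 -m inch '[{"hand":255,"slide":[0,0,-0.002],"rot":[0,0,0]},{"hand":255,"slide":[0,0,-0.005],"rot":[0,0,0]},{"hand":255,"slide":[0,0,-0.008],"rot":[0,0,0]},{"hand":255,"slide":[0,0,-0.010],"rot":[0,0,0]},{"hand":255,"slide":[0,0,-0.012],"rot":[0,0,0]},{"hand":255,"slide":[0,0,-0.013],"rot":[0,0,0]},{"hand":255,"slide":[0,0,-0.013],"rot":[0,0,0]},{"hand":255,"slide":[0,0,-0.013],"rot":[0,0,0]}]'; python3 gp.py .5998 .2462
python3 - <<'E'
from h import *
import time
for i in range(4):
    cam("side"); print(r.read_state()["contact_force"].round(2))
E
```

```text
t: 6.7
eef_pos: [0.6003, 0.247, 0.1556]
eef_rot: [0.995, -0.097, 0.0, -0.0]
contact_force: [-0.3, -0.5, -0.8]
width: 0.0234
t 6.7 pos [0.6003 0.247  0.1556] dxy [-0.0005 -0.0008] rv [-0.0009  0.0004 -0.0005] F [-0.28 -0.51 -0.76] M [-0.075  0.163  0.012] w 0.0234 j [0.29 0.57 0.13 1.14 0.   2.06]
t: 7.5
eef_pos: [0.6004, 0.247, 0.1426]
eef_rot: [0.995, -0.097, 0.0, -0.0]
contact_force: [-0.9, -0.8, 1.2]
width: 0.0237
t 7.5 pos [0.6004 0.247  0.1426] dxy [-0.0006 -0.0008] rv [-0.0008  0.0005 -0.0005] F [-0.86 -0.76  1.17] M [-0.013  0.087  0.021] w 0.0237 j [0.29 0.57 0.11 1.11 0.   2.06]
[-0.29 -0.76  1.65]
[ 0.1  -0.77  0.85]
[-0.54 -1.16  0.99]
[-0.33 -0.96  0.53]
```

```bash
python3 -m inch '[{"hand":255,"slide":[0,0,0.003],"rot":[0,0,0]},{"hand":255,"slide":[0,0,0.006],"rot":[0,0,0]},{"hand":255,"slide":[0,0,0.008],"rot":[0,0,0]},{"hand":255,"slide":[0,0,0.008],"rot":[0,0,0]},{"hand":255,"slide":[0,0,0.008],"rot":[0,0,0]},{"hand":255,"slide":[0,0,0.008],"rot":[0,0,0]}]'
python3 - <<'E'
from h import *
F=[]
for i in range(8):
    c=cam("side","s2"); F.append(r.read_state()["contact_force"])
print(np.mean(F,0),np.std(F,0)); pickle=__import__("pickle"); pickle.dump(c,open("s2.pkl","wb"))
E
python3 gp.py .5998 .2462
```

```text
t: 8.3
eef_pos: [0.6004, 0.247, 0.1504]
eef_rot: [0.995, -0.097, 0.0, -0.0]
contact_force: [-0.5, -1.2, 0.1]
width: 0.0235
[ 0.49444585 -0.66399104 -0.7982309 ] [0.41059809 0.39199211 0.3743269 ]
t 8.7 pos [0.6004 0.247  0.1505] dxy [-0.0006 -0.0008] rv [-0.0009  0.0004 -0.0005] F [ 1.25 -0.83 -0.25] M [-0.013 -0.214 -0.026] w 0.0235 j [0.29 0.57 0.13 1.13 0.   2.06]
```

```bash
python3 -m inch '[{"hand":255,"slide":[0,0,-0.002],"rot":[0,0,0]},{"hand":255,"slide":[0,0,-0.004],"rot":[0,0,0]},{"hand":255,"slide":[0,0,-0.004],"rot":[0,0,0]},{"hand":255,"slide":[0,0,-0.004],"rot":[0,0,0]},{"hand":150,"slide":[0,0,-0.004],"rot":[0,0,0]},{"hand":130,"slide":[0,0,-0.004],"rot":[0,0,0]},{"hand":110,"slide":[0,0,-0.004],"rot":[0,0,0]},{"hand":110,"slide":[0,0,-0.004],"rot":[0,0,0]}]'; python3 gp.py .5998 .2462
python3 - <<'E'
from h import *
a=cam("wrist");b=cam("side")
H=np.zeros((400,800,3),np.uint8)
H[:300,:400]=cv2.resize(a["f"][:,:,::-1],(400,300))
H[0:400,400:800]=cv2.resize(b["f"][260:420,170:330,::-1],(400,400),interpolation=cv2.INTER_CUBIC)
cv2.imwrite("pics/rel1.png",H)
E
```

```text
t: 9.5
eef_pos: [0.6002, 0.2471, 0.1465]
eef_rot: [0.995, -0.097, -0.0, -0.0]
contact_force: [-0.6, 0.0, -0.1]
width: 0.0484
t 9.5 pos [0.6002 0.2471 0.1465] dxy [-0.0004 -0.0009] rv [-0.0009  0.0001 -0.0006] F [-0.6   0.02 -0.12] M [ 0.04  -0.018 -0.005] w 0.0484 j [0.29 0.57 0.12 1.12 0.   2.06]
```

View pics/rel1.png

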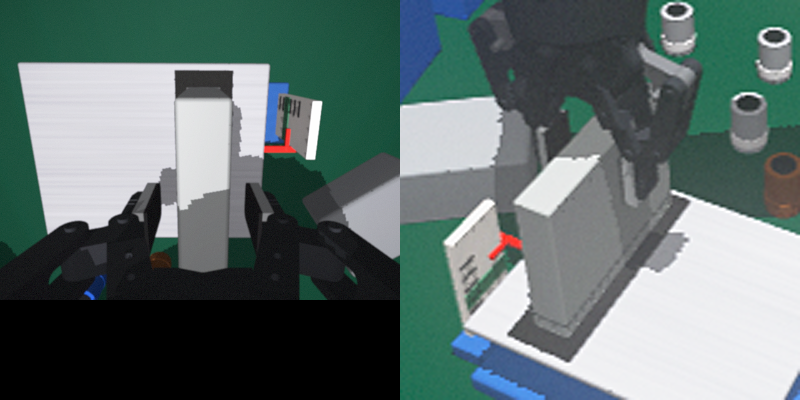

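It stands upright, square on the strip with rubber visible all round, and the jaws are clear. Rising, then measuring the sink.

```bash
python3 -m inch '[{"hand":110,"slide":[0,0,0.015],"rot":[0,0,0]},{"hand":110,"slide":[0,0,0.035],"rot":[0,0,0]},{"hand":110,"slide":[0,0,0.065],"rot":[0,0,0]},{"hand":110,"slide":[0,0,0.1],"rot":[0,0,0]},{"hand":110,"slide":[-0.04,-0.05,0.1],"rot":[0,0,0]},{"hand":110,"slide":[-0.07,-0.1,0.09],"rot":[0,0,0]},{"hand":110,"slide":[-0.1,-0.15,0.07],"rot":[0,0,0]},{"hand":110,"slide":[-0.13,-0.19,0.05],"rot":[0,0,0]}]'
cat > sink.py <<'E'
# pan sink from the side camera: slide model pan outline (near corners/edges) to best edge match
from fit import *
import sys
P=[.5556,.2558,-.1943]
def edge(c,save=None):
    g=cv2.GaussianBlur(cv2.cvtColor(c["f"],cv2.COLOR_RGB2GRAY),(0,0),.8).astype(np.float32)
    out={}
    for name,a,b,n in [("front",(-.095,-.02),(-.095,.07),30),("left",(-.09,.075),(.0,.075),30)]:
        zs=np.arange(.015,.095,.0005);v=[]
        for z in zs:
            pts=np.array([proj(c,place(P,[a[0]+(b[0]-a[0])*t,a[1]+(b[1]-a[1])*t,z])) for t in np.linspace(0,1,n)],np.float32)
            v.append(cv2.remap(g,pts[:,:1],pts[:,1:],cv2.INTER_LINEAR).mean())
        d=np.gradient(np.array(v)); i=d.argmax(); out[name]=zs[i]
    return out
if __name__=="__main__":
    o=pickle.load(open("c0.pkl","rb"))["side"]
    e0=edge(o);c=cam("side",sys.argv[1]);e1=edge(c);print(e0,e1,{k:round((e0[k]-e1[k])*1000,1) for k in e0},"t",r.read_state()["t"])
E
python3 sink.py s3; python3 gp.py .4741 .0394
```

```text
t: 10.4
eef_pos: [0.4903, 0.0851, 0.2096]
eef_rot: [0.995, -0.097, 0.001, -0.0]
contact_force: [0.7, -0.5, 0.5]
width: 0.0488
{'front': np.float64(0.07150000000000005), 'left': np.float64(0.06650000000000005)} {'front': np.float64(0.05950000000000004), 'left': np.float64(0.055000000000000035)} {'front': np.float64(12.0), 'left': np.float64(11.5)} t 10.45
t 10.45 pos [0.4792 0.0803 0.203 ] dxy [-0.0051 -0.0409] rv [ 0.0045 -0.0158  0.0033] F [-6.79 -4.49 -5.68] M [-0.204  0.43   0.005] w 0.0482 j [ 0.04  0.23 -0.24  1.11 -0.    1.81]
```

Sink with the module is about 12 mm, so one connector gives 20.5–23 mm (short of the band) and two about 29–34 mm (inside). Next is the front connector (244,309).

```bash
python3 -m inch '[{"hand":85,"slide":[0,0,0],"rot":[0,0,0]},{"hand":85,"slide":[0,0,0],"rot":[0,0,0]},{"hand":85,"slide":[0,0,0],"rot":[0,0,0]}]'; python3 gp.py .4741 .0394
```

```text
t: 10.75
eef_pos: [0.4926, 0.0871, 0.2104]
eef_rot: [0.995, -0.096, 0.002, -0.001]
contact_force: [-0.2, 0.8, 0.1]
width: 0.0569
t 10.75 pos [0.4926 0.0871 0.2104] dxy [-0.0185 -0.0477] rv [-0.0013  0.0036 -0.0014] F [-0.24  0.76  0.1 ] M [ 0.019 -0.024 -0.001] w 0.0569 j [ 0.05  0.24 -0.22  1.11  0.    1.81]
```

```bash
python3 -m inch '[{"hand":85,"slide":[-0.018,-0.047,0],"rot":[0,0,0]},{"hand":85,"slide":[-0.018,-0.047,-0.05],"rot":[0,0,0]},{"hand":85,"slide":[-0.018,-0.047,-0.1],"rot":[0,0,0]},{"hand":85,"slide":[-0.018,-0.047,-0.11],"rot":[0,0,0]},{"hand":85,"slide":[-0.018,-0.047,-0.11],"rot":[0,0,0]},{"hand":85,"slide":[-0.018,-0.047,-0.11],"rot":[0,0,0]}]'; python3 gp.py .4741 .0394
python3 - <<'E'
from h import *
a=cam("wrist","w4")
for X in [(.4741,.0394,.04),(.4741,.0394,0),(.4812,-.0506,.03)]: print(proj(a,X).round(0))
E
```

```text
t: 11.35
eef_pos: [0.4749, 0.0399, 0.1011]
eef_rot: [0.995, -0.096, 0.002, -0.001]
contact_force: [0.2, 0.8, 0.6]
width: 0.0571
t 11.35 pos [0.4749 0.0399 0.1011] dxy [-0.0008 -0.0005] rv [-0.0007  0.0034 -0.0017] F [0.22 0.84 0.61] M [-0.038 -0.007  0.032] w 0.0571 j [-0.05  0.28 -0.46  0.82  0.    1.71]
[319. 274.]
[319. 248.]
[364. 418.]
```

View pics/w4.png

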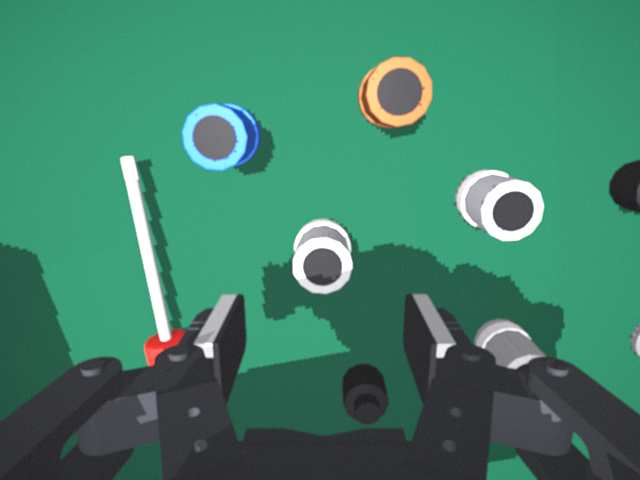

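The wrist view shows the chosen connector at (322,266), about 3 mm towards +y of prediction, with both jaws' paths free. Descend with half of that correction and grip.

```bash
python3 -m inch '[{"hand":85,"slide":[0,0.002,-0.03],"rot":[0,0,0]},{"hand":85,"slide":[0,0.002,-0.06],"rot":[0,0,0]},{"hand":85,"slide":[0,0.002,-0.073],"rot":[0,0,0]},{"hand":85,"slide":[0,0.002,-0.073],"rot":[0,0,0]},{"hand":255,"slide":[0,0.002,-0.073],"rot":[0,0,0]},{"hand":255,"slide":[0,0.002,-0.073],"rot":[0,0,0]},{"hand":255,"slide":[0,0.002,-0.073],"rot":[0,0,0]},{"hand":255,"slide":[0,0.002,-0.073],"rot":[0,0,0]}]' 30; python3 gp.py .4741 .0394
```

```text
t: 12.2
eef_pos: [0.4747, 0.0414, 0.0282]
eef_rot: [0.995, -0.097, 0.002, -0.001]
contact_force: [-0.6, 0.3, 7.5]
width: 0.0271
t 12.2 pos [0.4747 0.0414 0.0282] dxy [-0.0006 -0.002 ] rv [-0.0009  0.0044 -0.0006] F [-0.56  0.27  7.47] M [ 0.092  0.128 -0.031] w 0.0271 j [-0.05  0.38 -0.56  0.63  0.    1.72]
```

```bash
python3 -m inch '[{"hand":255,"slide":[0,0,0],"rot":[0,0,0]},{"hand":255,"slide":[0,0,0.02],"rot":[0,0,0]},{"hand":255,"slide":[0,0,0.06],"rot":[0,0,0]},{"hand":255,"slide":[0,0,0.11],"rot":[0,0,0]},{"hand":255,"slide":[0,0,0.15],"rot":[0,0,0]},{"hand":255,"slide":[0,0,0.15],"rot":[0,0,0]},{"hand":255,"slide":[0,0,0.15],"rot":[0,0,0]}]'; python3 gp.py .511 .264
python3 - <<'E'
from fit import *
P=[.5556,.2558,-.1943]
for d in [(-.06,-.03),(-.06,.03),(-.06,0)]: print(d,place(P,[*d,.0]).round(4))
E
```

```text
t: 12.9
eef_pos: [0.4739, 0.0413, 0.1778]
eef_rot: [0.995, -0.097, 0.002, -0.001]
contact_force: [-0.2, 0.1, -0.9]
width: 0.0273
t 12.9 pos [0.4739 0.0413 0.1778] dxy [0.0371 0.2227] rv [-0.0006  0.0042 -0.0005] F [-0.17  0.06 -0.89] M [ 0.052  0.018 -0.007] w 0.0273 j [-0.05  0.21 -0.34  1.02  0.    1.72]
(-0.06, -0.03) [0.4909 0.2379 0.    ]
(-0.06, 0.03) [0.5025 0.2968 0.    ]
(-0.06, 0) [0.4967 0.2674 0.    ]
```

Held; the weight reads about 0.9 N. Carry it to the left half of the bare front.

```bash
python3 -m inch '[{"hand":255,"slide":[0.028,0.255,0],"rot":[0,0,0]},{"hand":255,"slide":[0.028,0.255,0],"rot":[0,0,0]},{"hand":255,"slide":[0.028,0.255,0],"rot":[0,0,0]},{"hand":255,"slide":[0.028,0.255,0],"rot":[0,0,0]},{"hand":255,"slide":[0.028,0.255,0],"rot":[0,0,0]},{"hand":255,"slide":[0.028,0.255,-0.02],"rot":[0,0,0]},{"hand":255,"slide":[0.028,0.255,-0.05],"rot":[0,0,0]},{"hand":255,"slide":[0.028,0.255,-0.07],"rot":[0,0,0]}]'; python3 gp.py .5025 .2968
```

```text
t: 13.7
eef_pos: [0.4983, 0.2963, 0.1022]
eef_rot: [0.995, -0.096, -0.002, 0.001]
contact_force: [0.8, -0.3, -1.4]
width: 0.0268
t 13.7 pos [0.4983 0.2963 0.1022] dxy [0.0042 0.0005] rv [ 0.0015 -0.0046 -0.002 ] F [ 0.76 -0.32 -1.38] M [-0.029  0.031  0.003] w 0.0268 j [ 0.43  0.47 -0.17  0.94  0.    2.19]
```

```bash
python3 -m inch '[{"hand":255,"slide":[0,0,0],"rot":[0,0,0]},{"hand":255,"slide":[0,0,0],"rot":[0,0,0]}]'; python3 gp.py .5025 .2968
```

```text
t: 13.9
eef_pos: [0.4993, 0.2958, 0.1049]
eef_rot: [0.995, -0.097, -0.001, 0.0]
contact_force: [0.3, -0.3, -0.0]
width: 0.0271
t 13.9 pos [0.4993 0.2958 0.1049] dxy [0.0032 0.001 ] rv [ 0.0006 -0.0031 -0.0004] F [ 0.32 -0.25 -0.05] M [ 0.028 -0.032  0.055] w 0.0271 j [ 0.43  0.47 -0.16  0.94  0.    2.19]
```

```bash
python3 -m inch '[{"hand":255,"slide":[0.002,0,-0.008],"rot":[0,0,0]},{"hand":255,"slide":[0.002,0,-0.012],"rot":[0,0,0]},{"hand":255,"slide":[0.002,0,-0.014],"rot":[0,0,0]},{"hand":255,"slide":[0.002,0,-0.016],"rot":[0,0,0]},{"hand":255,"slide":[0.002,0,-0.018],"rot":[0,0,0]},{"hand":255,"slide":[0.002,0,-0.020],"rot":[0,0,0]},{"hand":255,"slide":[0.002,0,-0.022],"rot":[0,0,0]},{"hand":255,"slide":[0.002,0,-0.022],"rot":[0,0,0]}]'; python3 gp.py .5025 .2968
python3 -m inch '[{"hand":255,"slide":[0,0,0],"rot":[0,0,0]},{"hand":255,"slide":[0,0,0],"rot":[0,0,0]},{"hand":150,"slide":[0,0,0],"rot":[0,0,0]},{"hand":130,"slide":[0,0,0],"rot":[0,0,0]},{"hand":110,"slide":[0,0,0],"rot":[0,0,0]},{"hand":110,"slide":[0,0,0],"rot":[0,0,0]},{"hand":110,"slide":[0,0,0],"rot":[0,0,0]}]';python3 gp.py .5025 .2968
python3 -m inch '[{"hand":110,"slide":[0,0,0.01],"rot":[0,0,0]},{"hand":110,"slide":[0,0,0.03],"rot":[0,0,0]},{"hand":110,"slide":[0,0,0.06],"rot":[0,0,0]},{"hand":110,"slide":[0,0,0.10],"rot":[0,0,0]},{"hand":110,"slide":[0,-0.03,0.14],"rot":[0,0,0]},{"hand":110,"slide":[0,-0.08,0.14],"rot":[0,0,0]},{"hand":110,"slide":[0,-0.13,0.14],"rot":[0,0,0]},{"hand":110,"slide":[0,-0.18,0.14],"rot":[0,0,0]}]'
python3 -m inch '[{"hand":110,"slide":[0.03,-0.05,-0.03],"rot":[0,0,0]},{"hand":85,"slide":[0.05,-0.1,-0.06],"rot":[0,0,0]},{"hand":85,"slide":[0.06,-0.15,-0.07],"rot":[0,0,0]},{"hand":85,"slide":[0.06,-0.15,-0.07],"rot":[0,0,0]},{"hand":85,"slide":[0.06,-0.15,-0.07],"rot":[0,0,0]}]'
python3 sink.py s5; python3 gp.py .5637 -.0378
```

```text
t: 14.7
eef_pos: [0.5026, 0.2964, 0.084]
eef_rot: [0.995, -0.097, 0.0, -0.0]
contact_force: [-0.3, -0.8, -0.3]
width: 0.027
t 14.7 pos [0.5026 0.2964 0.084 ] dxy [-0.0001  0.0004] rv [-0.0009  0.0001 -0.0005] F [-0.3  -0.83 -0.28] M [-0.101 -0.065  0.002] w 0.027 j [ 0.42  0.49 -0.19  0.89  0.    2.19]
t: 15.4
eef_pos: [0.5026, 0.2965, 0.0842]
eef_rot: [0.995, -0.097, 0.0, -0.0]
contact_force: [0.4, -0.4, -0.3]
width: 0.0487
t 15.4 pos [0.5026 0.2965 0.0842] dxy [-0.0001  0.0003] rv [-0.001   0.0003 -0.0006] F [ 0.4  -0.4  -0.27] M [ 0.03   0.028 -0.006] w 0.0487 j [ 0.42  0.49 -0.19  0.89  0.    2.19]
t: 16.2
eef_pos: [0.5028, 0.115, 0.2257]
eef_rot: [0.995, -0.096, 0.001, -0.001]
contact_force: [0.9, -0.9, -0.6]
width: 0.0482
t: 16.7
eef_pos: [0.5628, -0.0371, 0.1534]
eef_rot: [0.995, -0.099, -0.0, 0.0]
contact_force: [0.4, 0.5, 0.1]
width: 0.0567
{'front': np.float64(0.07150000000000005), 'left': np.float64(0.06650000000000005)} {'front': np.float64(0.04950000000000003), 'left': np.float64(0.044500000000000026)} {'front': np.float64(22.0), 'left': np.float64(22.0)} t 16.75
t 16.75 pos [ 0.5626 -0.0351  0.154 ] dxy [ 0.0011 -0.0027] rv [-0.0012 -0.0005  0.0027] F [ 0.18 -0.46 -0.07] M [0.027 0.021 0.04 ] w 0.0569 j [-0.18  0.4  -0.14  1.03  0.    1.59]
```

Sink now is 22.0 mm on both edges, still below the band; the second will give about 32. Quick check of the pan and of the next connector.

```bash
python3 - <<'E'
from h import *
a=cam("wrist");b=cv2.imread("pics/s5.png")
print(proj(a,(.5637,-.0378,.04)).round(0)*400/640)
H=np.zeros((400,800,3),np.uint8)
H[:300,:400]=cv2.resize(a["f"][:,:,::-1],(400,300))
H[0:400,400:800]=cv2.resize(b[280:480,170:370],(400,400),interpolation=cv2.INTER_CUBIC)
cv2.imwrite("pics/v6.png",H)
E
python3 gp.py .5637 -.0378
```

```text
[202.5   153.125]
t 16.8 pos [ 0.5626 -0.0339  0.1545] dxy [ 0.0011 -0.0039] rv [-0.0014  0.0001  0.0008] F [ 0.11  1.42 -0.04] M [ 0.09   0.027 -0.003] w 0.0568 j [-0.17  0.4  -0.14  1.03  0.    1.59]
```

View pics/v6.png

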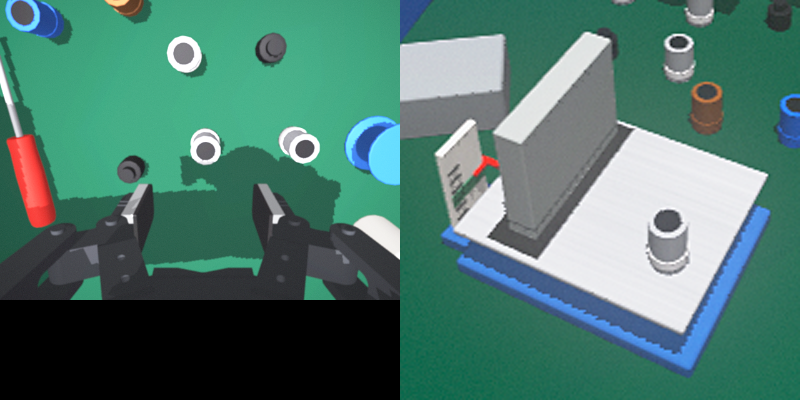

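Module and first connector both stand upright on the pan. The next connector is at (205,151), as predicted. Descend and grip.

```bash
python3 -m inch '[{"hand":85,"slide":[0.002,-0.003,-0.04],"rot":[0,0,0]},{"hand":85,"slide":[0.002,-0.003,-0.08],"rot":[0,0,0]},{"hand":85,"slide":[0.002,-0.003,-0.11],"rot":[0,0,0]},{"hand":85,"slide":[0.002,-0.003,-0.123],"rot":[0,0,0]},{"hand":85,"slide":[0.002,-0.003,-0.123],"rot":[0,0,0]}]'; python3 gp.py .5637 -.0370
python3 -m inch '[{"hand":255,"slide":[0,0,0],"rot":[0,0,0]},{"hand":255,"slide":[0,0,0],"rot":[0,0,0]},{"hand":255,"slide":[0,0,0],"rot":[0,0,0]},{"hand":255,"slide":[0,0,0],"rot":[0,0,0]},{"hand":255,"slide":[0,0,0],"rot":[0,0,0]},{"hand":255,"slide":[0,0,0],"rot":[0,0,0]}]' 30;  python3 gp.py .5637 -.0370
```

```text
t: 17.3
eef_pos: [0.5631, -0.0352, 0.0302]
eef_rot: [0.995, -0.096, -0.002, -0.001]
contact_force: [-0.3, -0.2, 0.6]
width: 0.0569
t 17.3 pos [ 0.5631 -0.0352  0.0302] dxy [ 0.0006 -0.0018] rv [-0.0016 -0.003  -0.0022] F [-0.26 -0.17  0.58] M [0.028 0.015 0.037] w 0.0569 j [-0.18  0.52 -0.3   0.75  0.    1.59]
t: 17.9
eef_pos: [0.5665, -0.0366, 0.0334]
eef_rot: [0.995, -0.097, 0.002, -0.001]
contact_force: [-0.1, 1.1, 6.7]
width: 0.0271
t 17.9 pos [ 0.5665 -0.0366  0.0334] dxy [-0.0028 -0.0004] rv [-0.0009  0.0043 -0.0007] F [-0.08  1.1   6.69] M [0.334 0.235 0.023] w 0.0271 j [-0.18  0.52 -0.3   0.75  0.    1.59]
```

```bash
python3 -m inch '[{"hand":255,"slide":[0,0,0.02],"rot":[0,0,0]},{"hand":255,"slide":[0,0,0.06],"rot":[0,0,0]},{"hand":255,"slide":[0,0,0.11],"rot":[0,0,0]},{"hand":255,"slide":[0,0,0.16],"rot":[0,0,0]},{"hand":255,"slide":[-0.04,0,0.16],"rot":[0,0,0]},{"hand":255,"slide":[-0.073,0,0.16],"rot":[0,0,0]},{"hand":255,"slide":[-0.073,0.05,0.16],"rot":[0,0,0]}]'; python3 gp.py .4909 .2379
```

```text
t: 18.6
eef_pos: [0.4883, 0.0092, 0.1919]
eef_rot: [0.995, -0.102, -0.001, 0.001]
contact_force: [1.3, 1.0, -1.0]
width: 0.0268
t 18.6 pos [0.4883 0.0092 0.1919] dxy [0.0026 0.2287] rv [ 0.0018 -0.0013  0.0094] F [ 1.33  1.   -0.98] M [ 0.071 -0.147 -0.009] w 0.0268 j [-0.11  0.23 -0.28  1.07 -0.    1.66]
```

```bash
python3 -m inch '[{"hand":255,"slide":[-0.001,0.226,0],"rot":[0,0,0]},{"hand":255,"slide":[-0.001,0.226,0],"rot":[0,0,0]},{"hand":255,"slide":[-0.001,0.226,0],"rot":[0,0,0]},{"hand":255,"slide":[-0.001,0.226,0],"rot":[0,0,0]},{"hand":255,"slide":[-0.001,0.226,0],"rot":[0,0,0]},{"hand":255,"slide":[-0.001,0.226,-0.04],"rot":[0,0,0]},{"hand":255,"slide":[-0.001,0.226,-0.07],"rot":[0,0,0]},{"hand":255,"slide":[-0.001,0.226,-0.085],"rot":[0,0,0]}]'; python3 -m inch '[{"hand":255,"slide":[0,0,0],"rot":[0,0,0]},{"hand":255,"slide":[0,0,0],"rot":[0,0,0]}]'; python3 gp.py .4909 .2379
```

```text
t: 19.4
eef_pos: [0.489, 0.2393, 0.1041]
eef_rot: [0.995, -0.096, -0.001, 0.0]
contact_force: [-0.2, -0.3, -0.2]
width: 0.0269
t: 19.6
eef_pos: [0.4909, 0.2394, 0.107]
eef_rot: [0.995, -0.097, 0.0, -0.001]
contact_force: [0.0, 0.1, -0.6]
width: 0.0271
t 19.6 pos [0.4909 0.2394 0.107 ] dxy [-0.     -0.0015] rv [-0.0011  0.0009 -0.0003] F [ 0.03  0.06 -0.64] M [-0.026 -0.003 -0.031] w 0.0271 j [ 0.34  0.4  -0.26  0.9   0.    2.1 ]
```

Lower from 0.107 to about 0.077 (contact near 0.086), release and retreat.

```bash
python3 -m inch '[{"hand":255,"slide":[0,-0.001,-0.010],"rot":[0,0,0]},{"hand":255,"slide":[0,-0.001,-0.016],"rot":[0,0,0]},{"hand":255,"slide":[0,-0.001,-0.019],"rot":[0,0,0]},{"hand":255,"slide":[0,-0.001,-0.021],"rot":[0,0,0]},{"hand":255,"slide":[0,-0.001,-0.023],"rot":[0,0,0]},{"hand":255,"slide":[0,-0.001,-0.025],"rot":[0,0,0]},{"hand":255,"slide":[0,-0.001,-0.027],"rot":[0,0,0]},{"hand":255,"slide":[0,-0.001,-0.029],"rot":[0,0,0]}]'
python3 -m inch '[{"hand":255,"slide":[0,0,0],"rot":[0,0,0]},{"hand":255,"slide":[0,0,0],"rot":[0,0,0]},{"hand":150,"slide":[0,0,0],"rot":[0,0,0]},{"hand":130,"slide":[0,0,0],"rot":[0,0,0]},{"hand":110,"slide":[0,0,0],"rot":[0,0,0]},{"hand":110,"slide":[0,0,0],"rot":[0,0,0]},{"hand":110,"slide":[0,0,0],"rot":[0,0,0]}]';python3 gp.py .4909 .2379
python3 -m inch '[{"hand":110,"slide":[0,0,0.01],"rot":[0,0,0]},{"hand":110,"slide":[0,0,0.03],"rot":[0,0,0]},{"hand":110,"slide":[0,0,0.06],"rot":[0,0,0]},{"hand":110,"slide":[0,0,0.10],"rot":[0,0,0]},{"hand":110,"slide":[0,-0.03,0.15],"rot":[0,0,0]},{"hand":110,"slide":[0,-0.08,0.17],"rot":[0,0,0]},{"hand":110,"slide":[0,-0.13,0.17],"rot":[0,0,0]},{"hand":110,"slide":[0,-0.18,0.17],"rot":[0,0,0]}]'
python3 -m inch '[{"hand":110,"slide":[0,-0.05,0],"rot":[0,0,0]},{"hand":110,"slide":[0,-0.1,0],"rot":[0,0,0]},{"hand":110,"slide":[0,-0.15,0],"rot":[0,0,0]},{"hand":110,"slide":[0,-0.2,0],"rot":[0,0,0]},{"hand":110,"slide":[0,-0.2,0],"rot":[0,0,0]},{"hand":110,"slide":[0,-0.2,0],"rot":[0,0,0]}]'
python3 sink.py s7
python3 - <<'E'
from h import *
a=cam("top","t7");b=cv2.imread("pics/s7.png")
H=np.zeros((400,800,3),np.uint8)
H[:300,:400]=cv2.resize(a["f"][120:390,40:400,::-1],(400,300))
H[0:400,400:800]=cv2.resize(b[260:460,170:370],(400,400),interpolation=cv2.INTER_CUBIC)
cv2.imwrite("pics/v8.png",H)
E
```

```text
t: 20.4
eef_pos: [0.4907, 0.2384, 0.0771]
eef_rot: [0.995, -0.097, 0.0, -0.0]
contact_force: [0.0, -0.1, 0.3]
width: 0.027
t: 21.1
eef_pos: [0.4907, 0.2384, 0.0772]
eef_rot: [0.995, -0.097, 0.0, -0.0]
contact_force: [-0.5, 0.0, 0.8]
width: 0.0487
t 21.1 pos [0.4907 0.2384 0.0772] dxy [ 0.0002 -0.0005] rv [-0.0009  0.0003 -0.0005] F [-0.46  0.02  0.83] M [ 0.042 -0.023 -0.009] w 0.0487 j [ 0.34  0.43 -0.31  0.83  0.    2.1 ]
t: 21.9
eef_pos: [0.4915, 0.0668, 0.2496]
eef_rot: [0.995, -0.096, 0.002, -0.001]
contact_force: [1.2, -0.1, -0.9]
width: 0.049
t: 22.5
eef_pos: [0.4904, -0.133, 0.2476]
eef_rot: [0.995, -0.098, 0.0, -0.001]
contact_force: [0.7, -0.2, -0.3]
width: 0.0485
{'front': np.float64(0.07150000000000005), 'left': np.float64(0.06650000000000005)} {'front': np.float64(0.04000000000000002), 'left': np.float64(0.034000000000000016)} {'front': np.float64(31.5), 'left': np.float64(32.5)} t 22.55
```

View pics/v8.png

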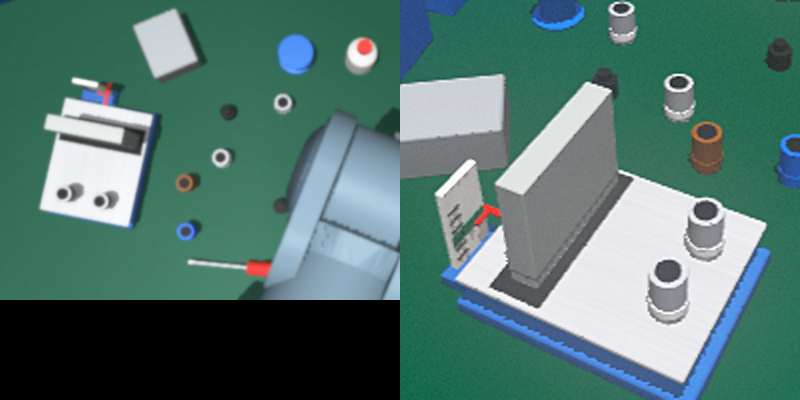

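Sink is 31.5–32.5 mm, mid-band, and everything is upright. A last check that the module is centred on the strip, then hand in.

```bash
python3 - <<'E'
from fit import *
P=[.5556,.2558,-.1943]
c=pickle.load(open("c0.pkl","rb"))["top"]
for x,y in [(.057,.06),(.033,.06),(.057,-.06),(.033,-.06)]:
    q=proj(c,place(P,[x,y,.144])); print((x,y),((q-[40,120])/.9).round(0))
E
python3 -c "
import cv2;a=cv2.imread('pics/t7.png')[200:340,60:200];cv2.imwrite('pics/v9.png',cv2.resize(a,(560,560),interpolation=cv2.INTER_CUBIC))"
```

```text
(0.057, 0.06) [ 46. 112.]
(0.033, 0.06) [ 42. 128.]
(0.057, -0.06) [123. 128.]
(0.033, -0.06) [120. 143.]
```

View pics/v9.png

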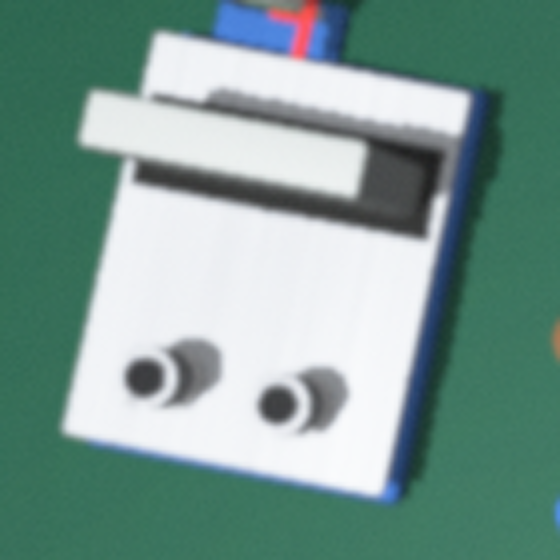

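```bash
python3 sink.py s8; python3 -c "
from rig import r
print(r.close_job())"
```

```text
{'front': np.float64(0.07150000000000005), 'left': np.float64(0.06650000000000005)} {'front': np.float64(0.04000000000000002), 'left': np.float64(0.034000000000000016)} {'front': np.float64(31.5), 'left': np.float64(32.5)} t 22.65
the job is handed in; nothing more can be done
None
```

The module now stands upright on its long edge on the rubber strip. Two bright connectors are on the bare front of the pan, and the job was handed in at about 23 s. The other two connectors, the caps and the other bystanders look where they were in every last view that shows them.

- **Scale:** from the side camera the pan sank about 12 mm with the module alone, 22 mm with one connector and 32 mm with two. The last two edges disagreed slightly (31.5 and 32.5 mm). Both lie inside the green band of 23.5 to 35.5 mm. I worked this out from the pan's edges and did not read the red pointer against the band directly.
- **Module placement:** the last top view puts it within about 2 mm of the strip's centre and parallel to it.
- **Force readings:** while lowering the module, the wrist force was noisy by about 1 N. I first pressed slightly too far, then came back up to near balance before letting go.

At hand-in the arm stood well clear and touched nothing.

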